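Run the crucible carrier to its end stop

TASK

The crucible carrier on the bench slide is needed at the loading end. Press the black lock button on top of the carrier with the fingertips and keep it held down while pushing the carrier along its rail right up against the tall end stop, then lift off so that the button springs up and locks the carrier there. Leave the crucibles and the other loose things on the bench where they stand.

Things in the scene. Friction and masses are not known exactly. Their poses are not given: they have to be found in the camera images.
- rail: The crucible slide: a fixed rail with an aluminium base 130 mm wide (its x) and 300 mm long (its y), two steel guide rods along y. Origin at the centre of its underside, on the bench; z up. The carrier travels along the rail's own +y, from the low end plate (-y end) to the tall dark steel end stop (+y end, 130 mm wide, top 74 mm above the bench).
- stop_face (a point): Point on the face of the tall end stop that the carrier meets, on the rail's centre line: 115 mm from the rail's origin along its +y, 60 mm above the bench.
- carrier (a joint): Position of the carrier along the rail (m), growing along the rail's +y: 0 at the low end plate, 0.140 when its leading side is against the end stop. It starts locked between 0.004 and 0.055. With the lock released it slides with about 1.5 N of friction; it cannot be lifted off.
- deck (a point): Centre of the top of the carrier's deck, 50 mm above the bench: an aluminium plate 120 mm wide (rail x) and 90 mm long (rail y). In the rail's frame its y is -70 mm plus the carrier's joint value. On its +x half stands a white ceramic block with two empty round crucible seats, top 66 mm above the bench; on its -x half the lock button.
- button (a joint): Travel of the lock button (m): 0 up, 0.009 fully down. Spring: 2.5 N starts it, about 6 N holds it fully down. A pawl under it stands in a toothed bar, teeth 9 mm apart all along: the carrier is free only while the button is more than about 7 mm down; let go on the way, it locks again. At the end it comes fully up only within 3 mm of the stop.
- button_top (a point): Centre of the top of the lock button, a plain black rectangular pad 36 mm (rail x) by 40 mm (rail y), carried on the -x half of the carrier, 32 mm from the rail's centre line and midway along the carrier. Its top is 67 mm above the bench when up, 58 mm when fully down.
- fence_top (a point): Middle of the top edge of an upright aluminium fence on the deck, on the button's +y side (towards the end stop): 46 mm wide, 8 mm thick, top 80 mm above the bench, its face towards the button 25 mm from the button's centre. A fingertip holding the button down can push against this face.
- crucible_a: loose white ceramic crucible, 44 mm across, 40 mm tall. Bystander; origin at the centre of its underside.
- crucible_b: loose white ceramic crucible, 40 mm across, 40 mm tall. Bystander; origin at the centre of its underside.
- crucible_c: loose white ceramic crucible, 48 mm across, 40 mm tall. Bystander; origin at the centre of its underside.
- mortar: loose stone mortar bowl, 110 mm across, 55 mm tall. Bystander; origin at the centre of its underside.
- jar: loose lidded sample jar, 50 mm across, 70 mm tall. Bystander; origin at the centre of its underside.
- wash_bottle: loose white plastic wash bottle, 72 mm across, 190 mm tall. Bystander; origin at the centre of its underside.
- scoop: loose sample scoop (steel spoon with a wooden handle) lying on the bench, 190 mm long. Bystander; origin at the middle of its length.

How it is judged:
On the way, in this order (a step that is already met when the one before it is completed fails the run):
1. the lock button is pressed down by the robot, the carrier not yet at the stop (value of joint button above 0.007 m and value of joint carrier below 0.13 m and contact force between the fingers and button above 0.5 N), for 0.1 s.
2. the carrier is against the end stop with the button still held down (value of joint carrier above 0.137 m and value of joint button above 0.006 m), for 0.05 s.
At the end, for the whole second after the job is handed in: the carrier is at rest within 3.5 mm of the end stop, with the lock button up again (within 1.5 mm), so that it is locked there (value of joint carrier above 0.1365 m and value of joint button below 0.0015 m and velocity of joint carrier between -0.005 and 0.005 m/s); the robot touches nothing.
It fails at once if a crucible is moved more than 20 mm, lifted or carried (distance of any of crucible_a, crucible_b, crucible_c from where it was at the start of the episode above 0.02 m).
It fails at once if another loose thing on the bench is moved more than 20 mm, lifted or carried (distance of any of mortar, jar, wash_bottle, scoop from where it was at the start of the episode above 0.02 m).
It also fails if it takes over 32 s, if anything falls off the work surface, if the arm or the gripper's body presses on something with over 40 N, if the wrist force passes 120 N, or if a joint passes its speed limit or range.

ROBOT

A 6-joint arm with a two-finger parallel gripper is mounted at the origin on the work surface. World frame = base frame: x ahead of the robot, y to its left, z up, the work surface at z = 0. Lengths are in m, angles in rad, forces in N, time in s.
With the tool pointing down it reaches from about 0.35 to 0.925 m from the base axis. Payload 6.4 kg.
Tool frame: the origin (TCP) lies midway between the tips of the shut fingers; the grasp point (between the pads) lies 19 mm behind it (r.hold_point_z is the distance from the TCP to the grasp point, in m); z points along the fingers, y is the line along which they close (so a half turn about z gives the same grasp; the last joint's range is limited). The gripper opens to 85 mm and grips with 20 to 120 N. Pads are 22 mm wide; open, the fingers measure 114 mm over their backs; the gripper's body (76 mm by 85 mm) begins 54 mm behind the grasp point. The pads swing forward as they close: fully open they stand 13 mm farther back than shut.
Start: joints at [1.009, 0.245, 1.558, -0, 1.339, -0.174], TCP at [0.246, 0.602, 0.206] pointing down, gripper open.
Joint ranges: [-3.13, 3.13], [-1.02, 2.26], [0.13, 2.54], [-0.95, 4.09], [0.21, 2.88], [-2.74, 2.74]. Speed limits (rad/s): [2.57, 2.57, 3.14, 3.14, 3.14, 3.14].

INTERFACE

Orientations are given as a unit quaternion [x, y, z, w].
In Python, from plant import telemetry, imaging, workorder, r gives the robot as it stands.
- The arm moves only by the shell command python3 -m crank 'ROWS' [FORCE]. ROWS is JSON, a list that holds one entry, the list of rows, each a list of 7 numbers: the shift along the world's x, y, z scaled (see below), then the turn, a rotation vector about the world's x, y, z scaled (see below), then the opening, from 0 (shut) to 1 (fully open). In form: [[[dx, dy, dz, ax, ay, az, fingers], ...]]. A call has 1 to 10 rows; each row is the pose to reach, as a shift and turn from the pose commanded when the call began, turning the shorter way round; what a row does not reach only later rows make up. The controller multiplies each number of a shift by 80 cm and each number of a turn by pi rad. A row lasts 1/8 s, in which the tool goes at most 62.5 mm and 10.7 degrees, less where a joint would pass 70% of its speed; a pose out of reach is approached as far as the arm can. A call with a number of a shift or a turn outside -1 to 1 is refused whole. A call with a gripper value outside its range is refused whole. The fingers move at their own pace and stop on an object; FORCE is the grip in N (left out, the last holds). Time passes only in rows, so rows that repeat a pose let the fingers close. It gives the time, the measured TCP pose, the force, the opening and the grip force at its end, in the units of the state.
- telemetry.observe(): the state, without advancing time (a new reading comes with each control period).
- imaging.capture(name): name is "scene" or "top" or "wrist"; returns a dict with "img" (400x640x3 uint8, blue, green, red), "fx", "fy", "cx", "cy" (pixels), "extrinsics" (4x4, takes a point from world to camera coordinates); the wrist camera has in their place "hand_eye" (4x4, takes a point from camera to tool coordinates, whose origin is the TCP and whose axes are the flange's). Camera axes: x right, y up, looking along -z (the intrinsics and any distortion apply to the point x, -y, -z); pixel columns grow to the right and rows downward; lengths in m; the calibration is good to about 2 mm. A picture is of the moment at which its call begins: read the wrist's pose just before it. There is no depth.
- workorder.hand_in(): hands the job in; it is judged then, once.
The state is a dict: "clock": time; "joints": joint angles; "joint_vel": joint speeds; "tau": joint torques, N m; "tcp_pos": TCP position; "orientation": TCP orientation; "force": force on the tool from outside, world axes, zero at the start; "ft_torque": the same for the moment, N m; "finger_gap": opening from 0.0 (shut) to 1.0 (fully open); "grasp_force": force on a finger pad.
Only numpy, scipy, OpenCV 4.12 (cv2) and the standard library are available. Lean on these libraries where they do the work, as an engineer would, in place of code of your own. Each camera call takes 0.05 s, during which the arm holds its last target. There are 200 camera calls.

## Working session

There is one attempt and no reset: what is moved stays moved. The work goes in short steps, Python scripts to look and compute and a shell command to move; the robot and the scene stay as the last step left them, time stands still between calls to the robot, and variables do not carry over. Pictures are saved under pics/ and viewed, at most 10 in all, crops included, and the job is handed in when it is done.

```bash
mkdir -p pics
python3 - <<'E'
from plant import telemetry, imaging
import cv2
print(telemetry.observe())
for n in("top","scene"):
    c=imaging.capture(n);cv2.imwrite(f"pics/{n}0.png",c["img"]);print({k:v for k,v in c.items() if k!="img"})
E
```

```text
{'clock': 0.0, 'joints': array([ 1.00890181e+00,  2.45833381e-01,  1.55901375e+00, -2.67891711e-05,
        1.33869959e+00, -1.74102976e-01]), 'joint_vel': array([ 5.64157484e-05, -3.71928608e-04, -2.77682627e-03,  8.73706422e-05,
        1.27114521e-03,  6.77120788e-04]), 'tau': array([ 3.82185928e-03, -4.29501522e+01, -3.26135516e+01, -4.91427306e-05,
        5.13727718e-03, -1.22150797e-05]), 'tcp_pos': array([0.24546849, 0.60121157, 0.20486816]), 'orientation': array([ 1.92679990e-01,  9.81261161e-01, -9.16311487e-04, -3.39327917e-04]), 'force': array([0.7912484 , 0.123861  , 0.83424071]), 'ft_torque': array([ 0.05581691,  0.00035349, -0.0088143 ]), 'grasp_force': 0.0, 'finger_gap': 1.0020175117419037}
{'fx': 367.7905937503368, 'fy': 367.7905937503368, 'cx': 324.8316915758277, 'cy': 196.7502925283439, 'extrinsics': array([[-1.10246090e-03, -9.99996589e-01, -2.36779102e-03,
         1.45784352e-02],
       [ 9.98609102e-01, -1.22573825e-03,  5.27101342e-02,
        -5.69774989e-01],
       [-5.27128567e-02, -2.30638680e-03,  9.98607048e-01,
        -1.13434003e+00],
       [ 0.00000000e+00,  0.00000000e+00,  0.00000000e+00,
         1.00000000e+00]])}
{'fx': 390.61075787992115, 'fy': 390.61075787992115, 'cx': 312.97658408413855, 'cy': 200.8380717427958, 'extrinsics': array([[ 5.63670143e-01,  8.25999550e-01,  8.44385293e-04,
        -3.29840379e-01],
       [-6.85443104e-01,  4.67182135e-01,  5.58487783e-01,
         3.27886080e-01],
       [ 4.60916176e-01, -3.15381667e-01,  8.29512316e-01,
        -1.35017692e+00],
       [ 0.00000000e+00,  0.00000000e+00,  0.00000000e+00,
         1.00000000e+00]])}
```

View pics/top0.png

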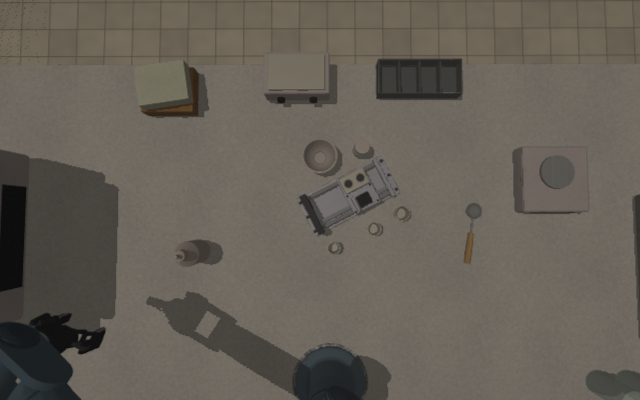

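View pics/scene0.png

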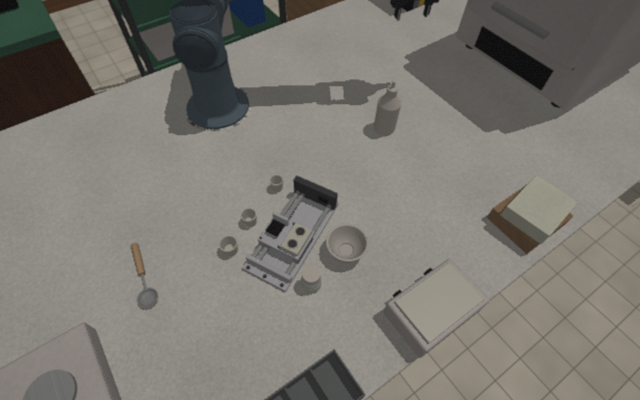

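The top view shows the rail with the dark stop at its left end (about 313,213), the button at about (363,199), and crucibles near the rail's lower side. I'll enlarge it.

Run:
```python
import cv2
i=cv2.imread("pics/top0.png")[135:260,285:425]
i=cv2.convertScaleAbs(i,alpha=1.5)
cv2.imwrite("pics/crop.png",cv2.resize(i,None,fx=4.8,fy=4.8,interpolation=cv2.INTER_CUBIC)[:600])
```

```text
(no output)
```

View pics/crop.png

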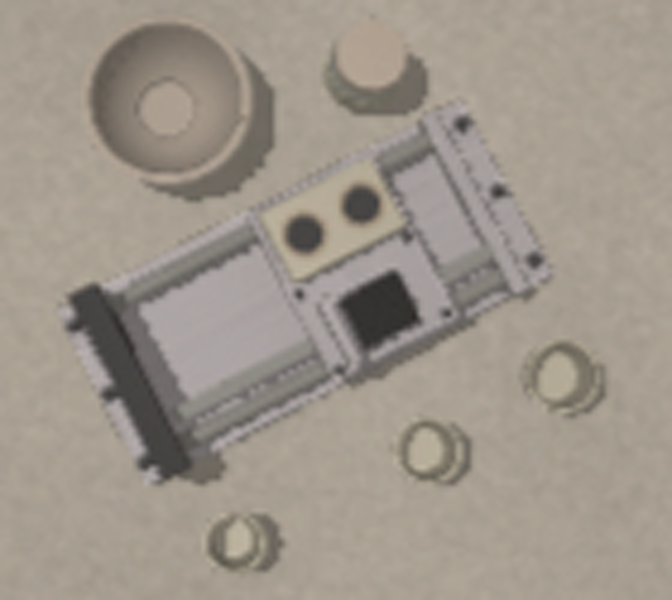

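```bash
cat > h.py <<'E'
import numpy as np
from scipy.spatial.transform import Rotation as R
def ray(c,T,uv,z):
    d=np.array([(uv[0]-c["cx"])/c["fx"],-(uv[1]-c["cy"])/c["fy"],-1.])
    Rm,t=T[:3,:3],T[:3,3]           # world->cam
    o=-Rm.T@t; w=Rm.T@d
    return o+w*(z-o[2])/w[2]
E
python3 - <<'E'
from h import *
from plant import imaging,telemetry
c=imaging.capture("top");T=c["extrinsics"]
P=lambda u,v,z:ray(c,T,((u+.5)/4.8-.5+285,(v+.5)/4.8-.5+135),z)
b=P(379,309,.067); s1=P(97,285,.074); s2=P(190,460,.074)
L=(P(62,305,.01)+P(152,485,.01))/2; Rr=(P(465,100,.01)+P(550,280,.01))/2
print("button",b,"stopface",(s1+s2)/2,s1,s2,np.linalg.norm(s1-s2))
y=L-Rr;print("base c",(L+Rr)/2,np.linalg.norm(y),"yaw y",np.degrees(np.arctan2(y[1],y[0])))
n=s1-s2;print("rail x yaw from stop",np.degrees(np.arctan2(n[1],n[0])))
s=telemetry.observe();print(R.from_quat(s["orientation"]).as_matrix())
E
```

```text
button [ 0.56025164 -0.10169135  0.067     ] stopface [0.52106925 0.04446913 0.074     ] [0.57498341 0.07314943 0.074     ] [0.46715509 0.01578883 0.074     ] 0.12213592899108085
base c [ 0.57411468 -0.06101917  0.01      ] 0.29467833709425534 yaw y 117.03613904674003
rail x yaw from stop 28.011292088120136
[[-9.25745632e-01  3.78146000e-01 -7.92380457e-04]
 [ 3.78146744e-01  9.25744803e-01 -1.26478500e-03]
 [ 2.55268700e-04 -1.47050528e-03 -9.99998886e-01]]
```

```bash
python3 -m crank '[[[0,0,0.18,0,0,0,0],[0,0,0.18,0,0,0,0],[0.3925,-0.88,0.18,0,0,-0.225,0],[0.3925,-0.88,0.18,0,0,-0.225,0],[0.3925,-0.88,0.18,0,0,-0.225,0],[0.3925,-0.88,0.18,0,0,-0.225,0],[0.3925,-0.88,0.18,0,0,-0.225,0],[0.3925,-0.88,0.18,0,0,-0.225,0],[0.3925,-0.88,0.18,0,0,-0.225,0],[0.3925,-0.88,0.18,0,0,-0.225,0]]]'
```

```text
clock: 1.4
tcp_pos: [0.4497, 0.1433, 0.3432]
orientation: [0.52, 0.854, 0.0, 0.0]
force: [0.7, -0.3, -0.3]
finger_gap: -0.001
grasp_force: 0.0
```

```bash
python3 -m crank '[[[0.138,-0.306,-0.18,0,0,0,0],[0.138,-0.306,-0.18,0,0,0,0],[0.138,-0.306,-0.18,0,0,0,0],[0.138,-0.306,-0.18,0,0,0,0],[0.138,-0.306,-0.18,0,0,0,0],[0.138,-0.306,-0.18,0,0,0,0],[0.138,-0.306,-0.18,0,0,0,0]]]'
python3 - <<'E'
from h import *
from plant import telemetry,imaging
import cv2
s=telemetry.observe();c=imaging.capture("wrist")
H=c["hand_eye"];X=np.eye(4);X[:3,:3]=R.from_quat(s["orientation"]).as_matrix();X[:3,3]=s["tcp_pos"]
np.savez("w1.npz",T=np.linalg.inv(X@H),**{k:c[k] for k in("fx","fy","cx","cy")})
print(s["tcp_pos"],X[:3,:3],s["force"])
cv2.imwrite("pics/w1.png",cv2.convertScaleAbs(c["img"],alpha=1.4))
E
```

```text
clock: 2.28
tcp_pos: [0.5597, -0.0993, 0.1993]
orientation: [0.52, 0.854, 0.0, -0.0]
force: [-0.0, 1.0, 0.4]
finger_gap: -0.006
grasp_force: 0.0
[ 0.5596885  -0.09929223  0.19933253] [[-4.58244185e-01  8.88826302e-01 -2.66241562e-04]
 [ 8.88826224e-01  4.58244258e-01  3.77666062e-04]
 [ 4.57683197e-04 -6.35792056e-05 -9.99999893e-01]] [-6.50376054e-04  9.88854697e-01  4.34837115e-01]
```

View pics/w1.png

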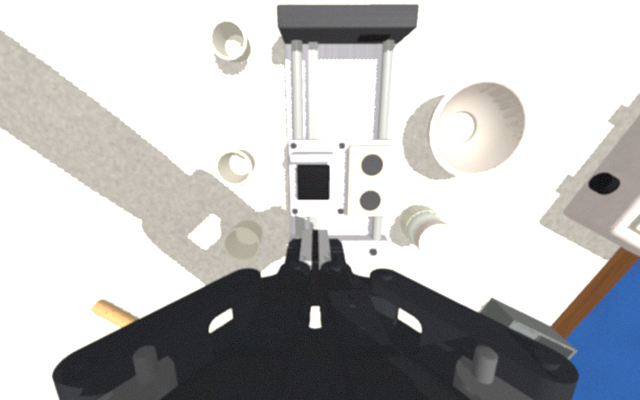

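Wrist view: the button spans about (298,164)–(329,199), and the tall stop's top edge runs at about row 27–28. The rail is upright in the image, so the tool is aligned with it.

Run:
```python
from h import *
w=np.load("w1.npz")
P=lambda u,v,z:ray(w,w["T"],(u,v),z)
b=P(313.5,181.5,.067);print("button",b, "size",np.linalg.norm(P(298,181,.067)-P(329,181,.067)),np.linalg.norm(P(313,164,.067)-P(313,199,.067)))
a,d=P(279,27,.074),P(416,27,.074);m=(a+d)/2;e=d-a;yaw=np.degrees(np.arctan2(e[1],e[0]));print("stop",m,"rail x yaw",yaw,np.linalg.norm(e))
ex=np.r_[np.cos(np.radians(yaw)),np.sin(np.radians(yaw))];u=np.r_[-ex[1],ex[0]]
v=b[:2]-m[:2];print("button rel stop: x",v@ex,"y",v@u,"q",v@u+.185,"u",u)
```

```text
button [ 0.5582885  -0.10022908  0.067     ] size 0.033849206997285664 0.03922035931673751
stop [0.51867036 0.0461628  0.074     ] rail x yaw 27.214990484963856 0.1268496951016235
button rel stop: x -0.03171720701814218 y -0.14830440456947622 q 0.03669559543052378 u [-0.45733061  0.88929675]
```

```bash
python3 -m crank '[[[-0.0057,0.0071,-0.08,0,0,0,0],[-0.0057,0.0071,-0.15,0,0,0,0],[-0.0057,0.0071,-0.155,0,0,0,0],[-0.0057,0.0071,-0.165,0,0,0,0],[-0.0057,0.0071,-0.17,0,0,0,0],[-0.0057,0.0071,-0.173,0,0,0,0],[-0.0057,0.0071,-0.173,0,0,0,0]]]'
```

```text
clock: 3.2
tcp_pos: [0.5558, -0.0941, 0.0617]
orientation: [0.52, 0.854, 0.0, 0.001]
force: [0.6, 0.4, 0.3]
finger_gap: -0.0
grasp_force: 0.0
```

```bash
python3 -m crank '[[[0,0,-0.003,0,0,0,0],[0,0,-0.005,0,0,0,0],[0,0,-0.005,0,0,0,0]]]'
python3 - <<'E'
from h import *
from plant import telemetry,imaging
import cv2
s=telemetry.observe();c=imaging.capture("wrist");print(s["tcp_pos"],s["force"])
i=cv2.convertScaleAbs(c["img"],alpha=1.4)[60:310,170:450]
cv2.imwrite("pics/w2.png",cv2.resize(i,None,fx=2.4,fy=2.4))
E
```

```text
clock: 3.58
tcp_pos: [0.5551, -0.0938, 0.0567]
orientation: [0.52, 0.854, -0.0, -0.0]
force: [0.7, -0.3, -0.5]
finger_gap: 0.003
grasp_force: 0.0
[ 0.55509442 -0.09382775  0.05669514] [ 0.67079784 -0.27025368 -0.51026816]
```

View pics/w2.png

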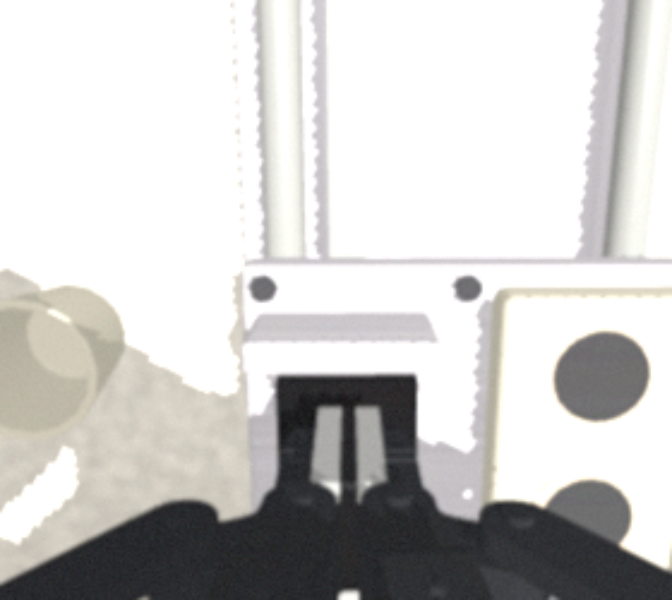

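The fingertips are centred over the black pad, but no force is showing yet. I'll descend gently until they make contact.

```bash
for k in 1; do python3 -m crank '[[[0,0,-0.0025,0,0,0,0],[0,0,-0.005,0,0,0,0],[0,0,-0.005,0,0,0,0]]]'; done
python3 - <<'E'
from plant import imaging
import numpy as np
c=imaging.capture("wrist");H=c["hand_eye"]
for p in ([0,0,0],[.011,0,0],[.011,.009,0],[.011,-.009,0]):
    q=np.linalg.inv(H)@np.r_[p,1.];print(p,c["cx"]+c["fx"]*q[0]/-q[2],c["cy"]-c["fy"]*q[1]/-q[2])
E
```

```text
clock: 4.0
tcp_pos: [0.5551, -0.0938, 0.0526]
orientation: [0.52, 0.854, -0.0, -0.0]
force: [-0.0, 0.2, 0.3]
finger_gap: -0.001
grasp_force: 0.0
[0, 0, 0] 315.278411936758 227.92253015304402
[0.011, 0, 0] 315.2664137494902 211.6939143211688
[0.011, 0.009, 0] 329.5387023121929 211.67617703822324
[0.011, -0.009, 0] 300.9938893642964 211.71165189718926
```

Run:
```python
from plant import telemetry,imaging
import cv2,numpy as np
s=telemetry.observe();print(s["force"],s["tau"],s["tcp_pos"])
c=imaging.capture("wrist")
i=(255*(c["img"][150:270,250:390]/255.)**.4).astype(np.uint8)
j=imaging.capture("scene")["img"][165:300,225:350]
j=(255*(j/255.)**.7).astype(np.uint8)
a=cv2.resize(i,(400,343),interpolation=cv2.INTER_CUBIC);b=cv2.resize(j,(400,432),interpolation=cv2.INTER_CUBIC)
o=np.zeros((432,800,3),np.uint8);o[:343,:400]=a;o[:,400:]=b
cv2.imwrite("pics/w3.png",o)
```

```text
[ 0.44032547  0.1072775  -1.1708509 ] [-1.92154912e-03 -3.73402762e+01 -2.74364609e+01 -4.01573816e-04
  1.46717488e-03 -1.46049683e-05] [ 0.55513393 -0.09383145  0.052758  ]
```

View pics/w3.png

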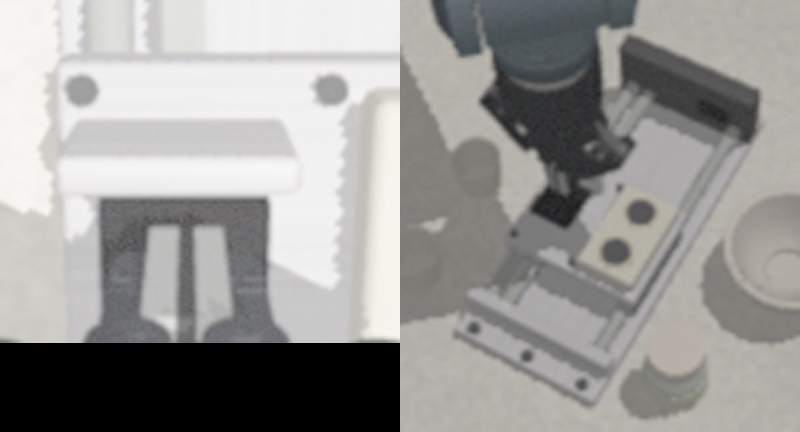

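Still no contact; the tips appear to be just above the pad. I'll keep going down in small steps.

```bash
python3 -m crank '[[[0,0,-0.0025,0,0,0,0],[0,0,-0.004,0,0,0,0],[0,0,-0.004,0,0,0,0]]]'; python3 -m crank '[[[0,0,-0.0025,0,0,0,0],[0,0,-0.0025,0,0,0,0]]]'
```

```text
clock: 4.53
tcp_pos: [0.5551, -0.0938, 0.0495]
orientation: [0.52, 0.854, -0.0, -0.0]
force: [-0.1, -0.8, 0.1]
finger_gap: 0.002
grasp_force: 0.0
clock: 4.78
tcp_pos: [0.5551, -0.0938, 0.0475]
orientation: [0.52, 0.854, -0.0, -0.0]
force: [0.5, 0.6, 0.2]
finger_gap: 0.001
grasp_force: 0.0
```

```bash
for i in 1; do python3 -m crank '[[[0,0,-0.002,0,0,0,0],[0,0,-0.002,0,0,0,0]]]'; python3 -m crank '[[[0,0,-0.002,0,0,0,0],[0,0,-0.002,0,0,0,0]]]';  python3 -m crank '[[[0,0,-0.002,0,0,0,0],[0,0,-0.002,0,0,0,0]]]'; done | egrep 'tcp|force'
python3 - <<'E'
from plant import imaging
import numpy as np
c=imaging.capture("wrist");H=c["hand_eye"]
for p in ([.011,0,0],[.011,0,-.01],[.011,0,-.02],[0.011,0,-.03]):
    q=np.linalg.inv(H)@np.r_[p,1.];print(p,c["cx"]+c["fx"]*q[0]/-q[2],c["cy"]-c["fy"]*q[1]/-q[2],-q[2])
E
```

```text
tcp_pos: [0.5551, -0.0938, 0.0459]
force: [0.0, 0.2, -0.3]
grasp_force: 0.0
tcp_pos: [0.5551, -0.0938, 0.0444]
force: [0.4, -0.4, -0.4]
grasp_force: 0.0
tcp_pos: [0.5551, -0.0938, 0.0427]
force: [-0.5, 0.4, 0.3]
grasp_force: 0.0
[0.011, 0, 0] 315.2663537124579 211.69364959330758 0.1780330400886237
[0.011, 0, -0.01] 315.30083648163304 217.22097095450704 0.16841069679933396
[0.011, 0, -0.02] 315.33949846213244 223.4181875873937 0.15878835351004422
[0.011, 0, -0.03] 315.38314842679864 230.41493952717073 0.14916601022075449
```

Run:
```python
from plant import telemetry,imaging
import cv2,numpy as np
s=telemetry.observe()
c=imaging.capture("wrist")
i=(255*(c["img"][150:270,250:390]/255.)**.4).astype(np.uint8)
d=imaging.capture("scene");j=d["img"][190:250,250:310]
q=d["extrinsics"]@np.r_[s["tcp_pos"],1];u,v=d["cx"]-d["fx"]*q[0]/q[2],d["cy"]+d["fy"]*q[1]/q[2];print(u,v)
j=(255*(j/255.)**.5).astype(np.uint8)
a=cv2.resize(i,(400,343),interpolation=cv2.INTER_CUBIC);b=cv2.resize(j,(400,400),interpolation=cv2.INTER_NEAREST)
cv2.circle(b,(int((u-250+.5)*6.67),int((v-190+.5)*6.67)),4,(0,0,255),1)
o=np.zeros((400,800,3),np.uint8);o[:343,:400]=a;o[:,400:]=b
cv2.imwrite("pics/w4.png",o)
```

```text
277.1535723486817 228.39074590720077
```

View pics/w4.png

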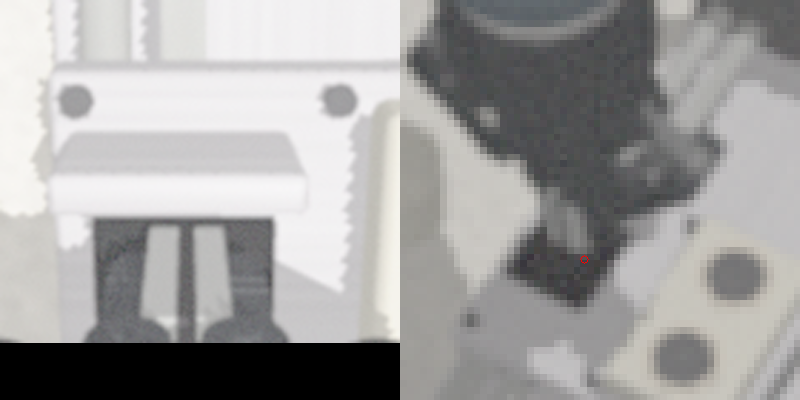

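The scene view shows the real fingertips well above the nominal TCP: the pad edge fits tips about 25 mm higher, so roughly 70 mm above the bench. I'll keep descending under force watch.

```bash
(python3 -m crank '[[[0,0,-0.0025,0,0,0,0],[0,0,-0.0025,0,0,0,0]]]'; python3 -m crank '[[[0,0,-0.0025,0,0,0,0],[0,0,-0.0025,0,0,0,0]]]';  python3 -m crank '[[[0,0,-0.0025,0,0,0,0],[0,0,-0.0025,0,0,0,0]]]') | egrep 'tcp|force'
```

```text
tcp_pos: [0.5555, -0.094, 0.0412]
force: [-0.0, 0.7, 2.9]
grasp_force: 1.2
tcp_pos: [0.5555, -0.094, 0.0391]
force: [0.0, 0.8, 3.3]
grasp_force: 1.6
tcp_pos: [0.5555, -0.094, 0.037]
force: [0.0, 0.6, 3.8]
grasp_force: 2.0
```

Contact: the spring force is rising, with the pad top at TCP z ≈ 0.042, so fully down is about 0.033.

```bash
(python3 -m crank '[[[0,0,-0.0025,0,0,0,0],[0,0,-0.005,0,0,0,0],[0,0,-0.005,0,0,0,0]]]'; python3 -m crank '[[[0,0,-0.001,0,0,0,0],[0,0,-0.001,0,0,0,0]]]') | egrep 'tcp|force'
```

```text
tcp_pos: [0.5555, -0.094, 0.0331]
force: [-0.5, 1.3, 4.9]
grasp_force: 2.8
tcp_pos: [0.5556, -0.094, 0.0327]
force: [-2.0, -0.1, 7.7]
grasp_force: 3.9
```

```bash
python3 -m crank '[[[-0.0029,0.0056,-0.0006,0,0,0,0],[-0.0057,0.0111,-0.0006,0,0,0,0],[-0.0086,0.0167,-0.0006,0,0,0,0],[-0.0114,0.0222,-0.0006,0,0,0,0],[-0.0143,0.0278,-0.0006,0,0,0,0],[-0.0171,0.0333,-0.0006,0,0,0,0],[-0.02,0.0389,-0.0006,0,0,0,0],[-0.0229,0.0445,-0.0006,0,0,0,0]]]'
```

```text
clock: 8.05
tcp_pos: [0.5377, -0.0593, 0.0327]
orientation: [0.52, 0.854, -0.001, 0.001]
force: [-2.1, -2.4, 9.6]
finger_gap: 0.0
grasp_force: 4.4
```

```bash
python3 -m crank '[[[-0.0029,0.0056,0,0,0,0,0],[-0.0057,0.0111,0,0,0,0,0],[-0.0086,0.0167,0,0,0,0,0],[-0.0114,0.0222,0,0,0,0,0],[-0.0143,0.0278,0,0,0,0,0],[-0.0171,0.0333,0,0,0,0,0],[-0.02,0.0389,0,0,0,0,0],[-0.0229,0.0445,0,0,0,0,0],[-0.0257,0.05,0,0,0,0,0],[-0.0286,0.0556,0,0,0,0,0]]]';python3 -m crank '[[[-0.002,0.0039,0,0,0,0,0],[-0.004,0.0078,0,0,0,0,0]]]'
```

```text
clock: 9.3
tcp_pos: [0.5147, -0.0147, 0.0327]
orientation: [0.52, 0.854, -0.001, 0.001]
force: [-2.4, -2.3, 9.2]
finger_gap: -0.005
grasp_force: 5.0
clock: 9.55
tcp_pos: [0.5114, -0.0085, 0.0327]
orientation: [0.52, 0.854, -0.001, 0.001]
force: [-2.4, -3.4, 10.4]
finger_gap: -0.003
grasp_force: 5.1
```

```bash
for i in 1; do python3 -m crank '[[[-0.0011,0.0022,0,0,0,0,0],[-0.0023,0.0044,0,0,0,0,0]]]';python3 -m crank '[[[-0.0011,0.0022,0,0,0,0,0],[-0.0023,0.0044,0,0,0,0,0]]]';python3 -m crank '[[[-0.0011,0.0022,0,0,0,0,0],[-0.0023,0.0044,0,0,0,0,0]]]'; done | egrep 'tcp|force'
```

```text
tcp_pos: [0.5096, -0.005, 0.0326]
force: [-2.8, -3.5, 9.9]
grasp_force: 5.1
tcp_pos: [0.5086, -0.002, 0.0327]
force: [1.3, -4.2, 7.8]
grasp_force: 3.1
tcp_pos: [0.5074, 0.0014, 0.0328]
force: [4.7, -9.7, 1.8]
grasp_force: 6.1
```

```bash
python3 -m crank '[[[-0.0006,0.0011,-0.0006,0,0,0,0],[-0.0011,0.0022,-0.0006,0,0,0,0],[-0.0011,0.0022,-0.0006,0,0,0,0]]]'
python3 - <<'E'
from plant import imaging
import cv2,numpy as np
i=imaging.capture("wrist")["img"][80:270,230:430]
d=imaging.capture("top");j=d["img"][145:245,290:400]
g=lambda k,p:(255*(k/255.)**p).astype(np.uint8)
o=np.zeros((380,800,3),np.uint8);o[:380,:400]=cv2.resize(g(i,.5),(400,380));o[:364,400:]=cv2.resize(g(j,.6),(400,364),interpolation=cv2.INTER_CUBIC)
cv2.imwrite("pics/w5.png",o)
E
```

```text
clock: 10.68
tcp_pos: [0.5074, 0.0013, 0.0328]
orientation: [0.52, 0.854, -0.001, 0.005]
force: [3.0, -12.7, 4.5]
finger_gap: -0.003
grasp_force: 7.8
```

View pics/w5.png

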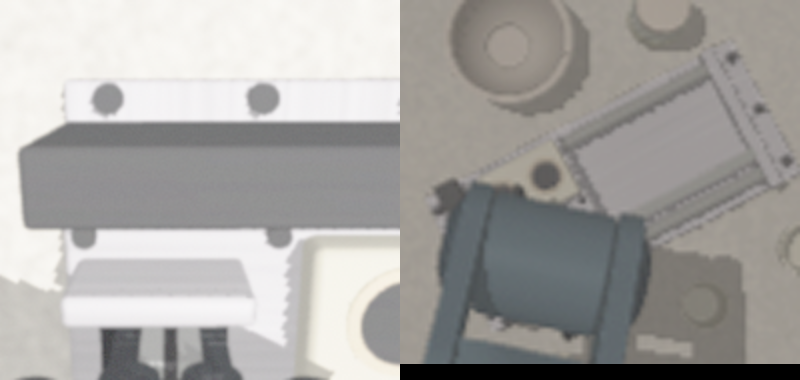

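The carrier's deck meets the stop, and the TCP no longer advances while the push force rises. I'll lift straight up, keeping a light push, then back off.

```bash
python3 -m crank '[[[0,0,0.004,0,0,0,0],[0,0,0.008,0,0,0,0],[0,0,0.012,0,0,0,0],[0,0,0.016,0,0,0,0],[0.003,-0.006,0.02,0,0,0,0],[0.003,-0.006,0.06,0,0,0,0],[0.003,-0.006,0.12,0,0,0,0],[0.003,-0.006,0.2,0,0,0,0],[0.003,-0.006,0.2,0,0,0,0]]]'
python3 - <<'E'
from h import *
from plant import imaging,telemetry
import cv2
s=telemetry.observe();c=imaging.capture("wrist");print(s["tcp_pos"],s["force"])
i=c["img"][0:240,220:440]
cv2.imwrite("pics/w6.png",cv2.resize((255*(i/255.)**.6).astype(np.uint8),None,fx=2.5,fy=2.5))
E
```

```text
clock: 11.9
tcp_pos: [0.5099, -0.0005, 0.1965]
orientation: [0.52, 0.854, 0.002, 0.005]
force: [-0.1, -0.1, 0.2]
finger_gap: -0.001
grasp_force: 0.0
[ 0.50990419 -0.00053101  0.19647774] [-0.11531193 -0.09236287  0.17190476]
```

View pics/w6.png

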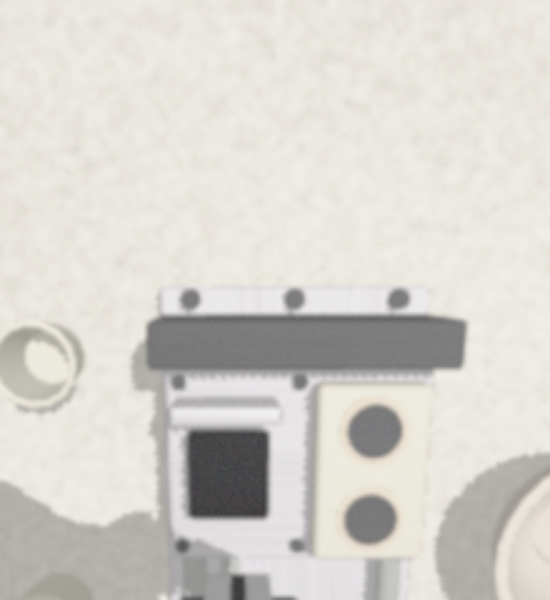

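The button looks up and the carrier sits at the stop. I'll check numerically using button (311,189.5) and stop edge row ≈147.

Run:
```python
from h import *
from plant import telemetry,imaging
s=telemetry.observe();c=imaging.capture("wrist")
X=np.eye(4);X[:3,:3]=R.from_quat(s["orientation"]).as_matrix();X[:3,3]=s["tcp_pos"];T=np.linalg.inv(X@c["hand_eye"])
P=lambda u,v,z:ray(c,T,(220+u/2.5,v/2.5),z)
u=np.r_[-.4573,.8893]
b=P(228,474,.067);d=P(240,374,.050);print(b,"travel",(b[:2]-[.5583,-.1002])@u,"deck lead edge-button",(d-b)[:2]@u)
# stop face: deck-level edge and stop top edge
for v in(318,330,368):print(v,(P(228,v,.074)-b)[:2]@u)
for v in(368,374,378):print(v,(P(228,v,.05)-b)[:2]@u)
print([round((P(x,474,.067)-P(y,474,.067))@np.r_[.889,.457,0],4) for x,y in((268,188),)],s["force"])
```

```text
[ 0.50861532 -0.00914492  0.067     ] travel 0.1036960906903609 deck lead edge-button 0.04091176168498921
318 0.06589415800152859
330 0.061238750953099455
368 0.04621176847718132
368 0.043527345660716546
374 0.040912915382727615
378 0.039163199958316304
[np.float64(0.0345)] [-0.63270112 -0.89509482 -0.56266444]
```

```bash
python3 -c "
from plant import workorder
print(workorder.hand_in())"
```

```text
the job is handed in; nothing more can be done
None
```

I handed the job in at about 12 s: the carrier is pushed up against the end stop with its button up again, as far as the wrist camera shows; the arm is clear of everything and I saw no loose thing disturbed, but no verdict came back.

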